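# Clear the spice tins from the turntable into the pop-open drawer

## Robot

A 6-joint arm with a two-finger parallel gripper is mounted at the origin on a cart in front of the work surface, level with it; the furniture and walls round the work are solid. World frame = base frame: x ahead of the robot, y to its left, z up, the work surface at z = 0. Lengths are in m, angles in rad, forces in N, time in s.
With the tool pointing down it reaches from about 0.3 to 1 m from the base axis. Payload 5.1 kg.
Tool frame: the origin (TCP) lies midway between the tips of the shut fingers; the grasp point (between the pads) lies 19 mm behind it; z points along the fingers, y is the line along which they close (so a half turn about z gives the same grasp; the last joint's range is limited). The gripper opens to 95 mm and grips with 3 to 60 N. Pads are 20 mm wide; open, the fingers measure 119 mm over their backs; the gripper's body (75 mm by 180 mm) begins 59 mm behind the grasp point.
Start: joints at [-1.35, 0.124, 1.65, -0, 1.367, -0.083], TCP at [0.194, -0.62, 0.215] pointing down, gripper open.
Joint ranges: [-2.61, 2.61], [-1.02, 2.33], [0.03, 2.71], [-1.35, 4.49], [0.32, 2.68], [-2.91, 2.91]. Speed limits (rad/s): [2.57, 2.57, 3.14, 3.14, 3.14, 3.14].

## Interface

Orientations are given as a unit quaternion [x, y, z, w].
In Python, from rig import bot, read_camera, close_job, find_in gives the robot as it stands.
- The arm moves only by the shell command python3 -m creep 'ROWS' [FORCE]. ROWS is JSON, a list of rows, each a list of 3 entries, a list of its own where there are three numbers: the shift along the tool's x, y, z in mm, then the turn about the tool's z in rad, then the gripper's target within -1 to 1 (shut at 1, half-way at 0, fully open at -1). In form: [[[tx, ty, tz], roll, gripper], ...]. A call has 1 to 12 rows; each row is the pose to reach, as a shift and turn from the pose commanded when the call began, along the tool's axes at that moment; what a row does not reach only later rows make up. A row lasts 1/8 s, in which the tool goes at most 62.5 mm and 10.7 degrees, less where a joint would pass 70% of its speed; a pose out of reach is approached as far as the arm can. A call with a gripper value outside its range is refused whole. The fingers move at their own pace and stop on an object; FORCE is the grip in N (left out, the last holds). Time passes only in rows, so rows that repeat a pose let the fingers close. It gives the time, the measured TCP pose, the force, the opening and the grip force at its end, in the units of the state.
- bot.get_obs(): the state, without advancing time (a new reading comes with each control period).
- read_camera(name): name is "scene" or "top"; returns a dict with "image" (400x640x3 uint8, red, green, blue), "camera_matrix" (3x3 intrinsics, pixels), "rvec" (rotation vector, rad) and "tvec" (3), from world to camera coordinates, as OpenCV has them. Camera axes: x right, y down, z forward; pixel columns grow to the right and rows downward; lengths in m; the calibration is good to about 2 mm. A picture is of the moment at which its call begins. There is no depth.
- close_job(): hands the job in; it is judged then, once.
Trained networks look in a picture, given as the dict that the camera call returned (one of the last four; its "shot" number tells which), for a name from the list of things; names that differ only in an ending like _2 or _b are one class to them, and where a whole thing is asked for, a point or a joint stands for the part that bears it (a point fixed in the world has none). Each returns a list of dicts, best first, with "p" (0 to 1); they miss things now and then, are a little off and sometimes report something else, mostly with a low value. They report only what shows in the picture. A call takes as long as a camera call.
- find_in(query, picture): "at" ([column, row] as shares, 0 to 1, of the picture: columns of its width, rows of its height, amid what is visible of it).
The state is a dict: "time": time; "joint_positions": joint angles; "joint_velocities": joint speeds; "tau": joint torques, N m; "ee_pos": TCP position; "ee_rot": TCP orientation; "wrist_force": force on the tool from outside, world axes, zero at the start; "torque": the same for the moment, N m; "gripper_width": finger opening in m; "grip_force": force on a finger pad.
Only numpy, scipy, OpenCV 4.12 (cv2) and the standard library are available. Lean on these libraries where they do the work, as an engineer would, in place of code of your own. Each camera call takes 0.05 s, during which the arm holds its last target. There are 200 camera calls.

## Task

Put the spice tins away: press the red button on top of the little spice cabinet and keep clear so that its drawer springs fully open by itself, then lift every round spice tin off the freely spinning turntable and stand them all upright in the drawer. Push the drawer fully home until it latches. Leave the upturned cup standing as it is on the turntable, and do not disturb the drinking glass at the front.

Things in the scene. Friction and masses are not known exactly. Their poses are not given: they have to be found in the camera images.
- tin_1: Spice tin: small round metal tin with a dark ribbed lid whose top window is red-orange; 46 mm in diameter, 38 mm tall, 0.09 kg, stands loose on the turntable. Origin: centre of its underside; z up. One of the four tins may be absent (no reading).
- tin_2: Spice tin: small round metal tin with a dark ribbed lid whose top window is yellow; 46 mm in diameter, 38 mm tall, 0.09 kg, stands loose on the turntable. Origin: centre of its underside; z up. One of the four tins may be absent (no reading).
- tin_3: Spice tin: small round metal tin with a dark ribbed lid whose top window is green; 46 mm in diameter, 38 mm tall, 0.09 kg, stands loose on the turntable. Origin: centre of its underside; z up. One of the four tins may be absent (no reading).
- tin_4: Spice tin: small round metal tin with a dark ribbed lid whose top window is brown; 46 mm in diameter, 38 mm tall, 0.09 kg, stands loose on the turntable. Origin: centre of its underside; z up. One of the four tins may be absent (no reading).
- small_cup: Small white cup standing upside down on the turntable, which stays there; 62 x 84 mm over its handle, 53 mm tall, loose. Origin: centre of its underside.
- turntable: Revolving serving turntable (lazy Susan): a pale wooden disc 280 mm in diameter with a cork centre on a low dark foot. The disc's top is 33 mm above the worktop. The disc spins freely on its foot at the least push. Origin: on the axis, at the worktop; the body is the foot, which is fixed.
- spice_cabinet: Small wooden spice cabinet, fixed: 150 mm deep (x), 270 mm wide (y), 72 mm tall. Origin: centre of its underside; its front faces its own -x. One drawer takes up its whole front; a red push button stands on its top near the front edge.
- button_top (a point): Centre of the top of the red release button, 34 mm in diameter, standing 9 mm above the cabinet's top, 30 mm behind the cabinet's front edge. Pressed straight down it travels 7 mm (2 N at first, about 4 N at the bottom); some 2 to 4 mm down its catch lets the drawer go. It springs back up by itself.
- spice_drawer (a joint): Drawer position in m: about 0.002 shut and latched (end stop at -0.003), 0.135 fully open (towards the cabinet's -x). A spring of 3 to 4 N always pushes the drawer open; released, it glides open by itself in under 1.5 s and stays open. Push it back against the spring (about 4 N, up to 10 N in the last 16 mm) right to its stop and it clicks in; pushed less far it springs open again.
- drawer_floor (a point): Centre of the drawer's inner floor, on its upper face, 13 mm above the worktop; moves with the drawer; axes as the cabinet's. The inner floor is 115 mm (x) by 238 mm (y); side and back walls rise 26 mm above it, the front 56 mm. Room for four tins in a row along y, 60 mm apart. Upright tins clear the cabinet's top board by 7 mm when the drawer slides in.
- drawer_front (a point): Middle of the drawer front's outer face (the side towards the robot), 40 mm above the worktop; moves with the drawer; axes as the cabinet's. The drawer front is 12 mm thick, 268 mm wide, from 3 to 71 mm above the worktop, and has no handle.
- clear_glass: Bystander: clear drinking glass, 78 mm in diameter, 95 mm tall, loose, at the front of the worktop, left of its middle. Origin: centre of its underside.
- tap_spout (a point): Fixed bystander: outlet of the swan-neck tap behind the sink, between turntable and cabinet. From here the spout rises to 300 mm above the worktop and goes back (+x) to the tap's post: carry things across in front of it. Also fixed: a utensil basket on the back wall, x above 0.65, y -0.12 to -0.32, 430 to 530 mm above the worktop.

How it is judged:
On the way:
1. The released drawer has sprung fully open and nothing of the robot touches it (value of joint spice_drawer above 0.125 m and contact force between each of the arm, the fingers and spice_drawer below 0.5 N), for 0.2 s.
At the end, for the whole second after the job is handed in: Every tin present stands upright (within 0.2 rad), at rest, on the floor inside the drawer; the drawer is shut and latched (within 6 mm of home); the small cup still stands upside down, level, on the turntable's disc (x of tin_1 in the frame of drawer_floor between -0.05 and 0.05 m and y of tin_1 in the frame of drawer_floor between -0.105 and 0.105 m and z of each of tin_1, tin_2, tin_3, tin_4 in the frame of drawer_floor below 0.01 m and angle between each of tin_1, tin_2, tin_3, tin_4, small_cup's own z axis and vertical below 0.2 rad and linear speed of each of tin_1, tin_2, tin_3, tin_4 below 0.02 m/s and x of tin_2 in the frame of drawer_floor between -0.05 and 0.05 m and y of tin_2 in the frame of drawer_floor between -0.105 and 0.105 m and x of tin_3 in the frame of drawer_floor between -0.05 and 0.05 m and y of tin_3 in the frame of drawer_floor between -0.105 and 0.105 m and x of tin_4 in the frame of drawer_floor between -0.05 and 0.05 m and y of tin_4 in the frame of drawer_floor between -0.105 and 0.105 m and value of joint spice_drawer below 0.006 m and horizontal distance between small_cup and turntable below 0.135 m and height (world z) of small_cup between 0.025 and 0.045 m); the robot touches nothing.
It fails at once if the drawer is hindered or dragged by the robot while it springs open, still empty (value of joint spice_drawer between 0.015 and 0.12 m and velocity of joint spice_drawer above 0.04 m/s and world y of each of tin_1, tin_2, tin_3, tin_4 below 0 m and contact force between any of the fingers, the arm and spice_drawer above 2 N).
It fails at once if the small cup is knocked over (angle between small_cup's own z axis and vertical above 0.6 rad).
It fails at once if the drinking glass is moved more than 40 mm (distance of clear_glass from where it was at the start of the episode above 0.04 m).
Of tin_1, tin_2, tin_3, tin_4 only 3 to 4 are there at a start; the rules pass over those that are not, and their reading is None.
At some moment in a run one of tin_1, tin_2, tin_3, tin_4 may be knocked a few centimetres aside while the robot is not near it.
It also fails if it takes over 210 s, if anything falls off the work surface, if the arm or the gripper's body presses on something with over 40 N, if the wrist force passes 120 N, or if a joint passes its speed limit or range.

## Working session

There is one attempt and no reset: what is moved stays moved. The work goes in short steps, Python scripts to look and compute and a shell command to move; the robot and the scene stay as the last step left them, time stands still between calls to the robot, and variables do not carry over. Pictures are saved under pics/ and viewed, at most 14 in all, crops included, and the job is handed in when it is done.

```bash
ls; mkdir -p pics; python3 - <<'E'
from rig import *
import cv2
o=bot.get_obs();print(o)
for n in("scene","top"):
    p=read_camera(n);cv2.imwrite(f"pics/{n}0.png",p["image"][:,:,::-1]);print(n,p["camera_matrix"],p["rvec"],p["tvec"])
    for q in["tin_1","small_cup","turntable","spice_cabinet","button_top","spice_drawer","clear_glass"]:
        print(q,[([round(a*s) for a,s in zip(d["at"],(640,400))],round(d["p"],2)) for d in find_in(q,p)])
E
```

```text
pics
{'time': 0.0, 'joint_positions': array([-1.34957881e+00,  1.24479405e-01,  1.65167638e+00, -5.44828598e-06,
        1.36746080e+00, -8.26060666e-02]), 'joint_velocities': array([ 0.00066947,  0.00081658,  0.00043688,  0.00156519,  0.00013849,
       -0.00049722]), 'tau': array([-4.80633717e-04, -4.17604709e+01, -3.59932065e+01,  7.74950255e-02,
        4.90935927e-02, -1.72672294e-04]), 'ee_pos': array([ 0.19428821, -0.61961826,  0.21340226]), 'ee_rot': array([ 9.88482987e-01,  1.51328650e-01, -7.27401068e-05, -1.00935394e-03]), 'wrist_force': array([0.03032765, 0.91816214, 0.20601193]), 'torque': array([0.0038825 , 0.00282073, 0.05633503]), 'grip_force': 0.0, 'gripper_width': 0.09529162110853073}
scene [[447.61531864   0.         315.69563794]
 [  0.         447.61531864 192.49782787]
 [  0.           0.           1.        ]] [ 1.47369607 -2.10515582  0.88236192] [0.12558783 0.44704171 1.25872604]
tin_1 [([404, 210], 0.66)]
small_cup []
turntable []
spice_cabinet [([204, 215], 0.72)]
button_top [([255, 281], 0.4)]
spice_drawer [([209, 233], 0.85)]
clear_glass [([256, 283], 0.61), ([204, 215], 0.61)]
top [[397.72286972   0.         320.03254556]
 [  0.         397.72286972 199.34911266]
 [  0.           0.           1.        ]] [ 2.16786413 -2.10395917  0.20145985] [-0.05089882  0.49685314  1.13326125]
tin_1 [([446, 205], 0.67), ([396, 222], 0.55), ([433, 234], 0.51)]
small_cup [([205, 154], 0.62), ([396, 188], 0.54)]
turntable [([416, 209], 0.84), ([447, 205], 0.56)]
spice_cabinet [([204, 155], 0.94)]
button_top [([200, 162], 0.45)]
spice_drawer [([204, 180], 0.63)]
clear_glass [([228, 266], 0.7)]
```

View pics/top0.png

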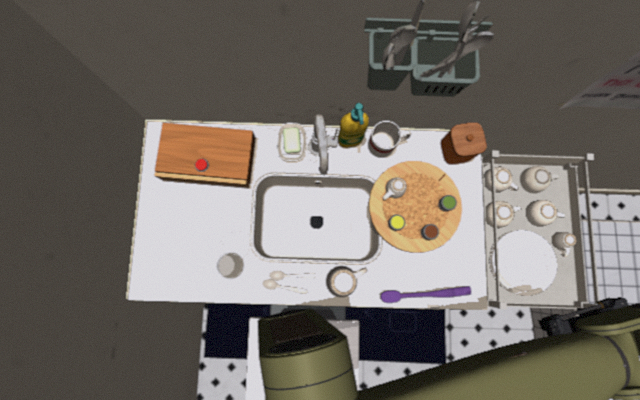

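View pics/scene0.png

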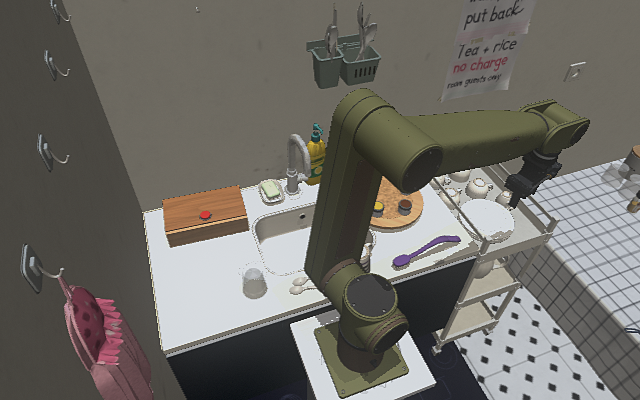

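The top picture shows three tins, yellow (397,222), brown (430,232) and green (447,203), with no red one. The cup is at (396,187), the button at (201,164) and the glass at (229,265).

```bash
cat > h.py <<'E'
from rig import *
import cv2,numpy as np
from scipy.spatial.transform import Rotation as R
def ray(p,uv,z):
    K=p["camera_matrix"];M=cv2.Rodrigues(np.array(p["rvec"]))[0];t=np.array(p["tvec"]).ravel()
    c=-M.T@t;d=M.T@np.linalg.solve(K,[uv[0],uv[1],1]);return c+d*(z-c[2])/d[2]
def proj(p,X):
    return cv2.projectPoints(np.array(X,float).reshape(-1,3),np.array(p["rvec"]),np.array(p["tvec"]),p["camera_matrix"],None)[0].reshape(-1,2)
HUE={"red":(0,8,150,60),"yellow":(24,34,150,120),"green":(38,75,100,40),"brown":(3,14,90,40)}
def blob(p,col,uv=None,r=14):
    hsv=cv2.cvtColor(p["image"],cv2.COLOR_RGB2HSV);a,b,s,v=HUE[col]
    m=cv2.inRange(hsv,(a,s,v),(b,255,255))
    if uv is not None:
        k=np.zeros_like(m);cv2.circle(k,(int(uv[0]),int(uv[1])),r,255,-1);m&=k
    n,l,st,ce=cv2.connectedComponentsWithStats(m)
    return sorted([(int(st[i,4]),ce[i]) for i in range(1,n)],key=lambda e:-e[0])
def shift(target,yaw=None):
    """tool-frame mm to go from measured pose to world target; yaw = wanted direction of closing line (tool y)"""
    o=bot.get_obs();Q=R.from_quat(o["ee_rot"]);d=Q.inv().apply(np.array(target)-o["ee_pos"])*1000
    out=[d.round(1).tolist()]
    if yaw is not None:
        y=Q.inv().apply([np.cos(yaw),np.sin(yaw),0]);a=np.arctan2(-y[0],y[1]);a=(a+np.pi/2)%np.pi-np.pi/2;out.append(round(float(a),3))
    return out
def mark(p,name,box,s,pts=[]):
    im=p["image"][:,:,::-1].copy();x0,y0,x1,y1=box;c=cv2.resize(im[y0:y1,x0:x1],None,fx=s,fy=s,interpolation=cv2.INTER_CUBIC)
    for u in pts: cv2.circle(c,(int((u[0]+.5-x0)*s),int((u[1]+.5-y0)*s)),3,(255,0,255),1)
    cv2.imwrite(name,c)
E
python3 - <<'E'
from h import *
p=read_camera("top")
for n,uv in dict(yellow=(397,222),brown=(430,232),green=(447,203)).items():
    for b in blob(p,n,uv)[:2]: print(n,b[0],b[1].round(1),ray(p,b[1],.071).round(4))
b=blob(p,"red",(201,164))[0];B=ray(p,b[1],.08);print("button",b,B.round(4))
for uv in[(158,124),(253,131),(157,180),(249,186)]:print("cabcorner",ray(p,uv,.072).round(3))
print("disc",ray(p,(416,207),.033).round(3),"cup",ray(p,(396,187),.086).round(3),"glass",ray(p,(229,265),.095).round(3))
s=read_camera("scene");b=blob(s,"red",(205,215))[:1];print(b,ray(s,b[0][1],.081))
Y=np.arctan2
mark(p,"pics/a.png",(140,110,265,200),6)
mark(p,"pics/b.png",(360,150,475,260),5)
E
```

```text
yellow 103 [397.  221.7] [ 0.4351 -0.2584  0.071 ]
brown 126 [431.2 231. ] [ 0.4114 -0.3566  0.071 ]
brown 17 [432.1 221.3] [ 0.4394 -0.3596  0.071 ]
green 103 [448.9 202. ] [ 0.4974 -0.4098  0.071 ]
button (104, array([200.45192308, 163.94230769])) [0.5851 0.3139 0.08  ]
cabcorner [0.705 0.451 0.072]
cabcorner [0.693 0.169 0.072]
cabcorner [0.535 0.437 0.072]
cabcorner [0.526 0.171 0.072]
disc [ 0.486 -0.324  0.033] cup [ 0.534 -0.253  0.086] glass [0.299 0.209 0.095]
[(62, array([204.64516129, 214.        ]))] [0.58598514 0.31563139 0.081     ]
```

View pics/a.png

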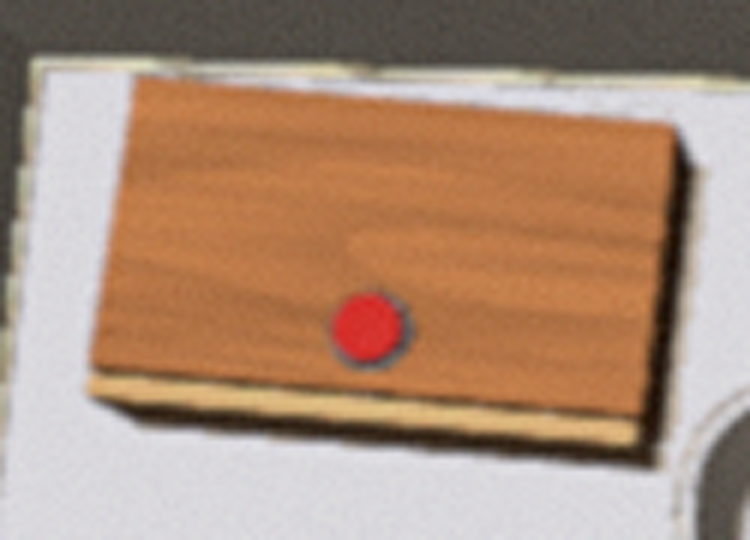

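View pics/b.png

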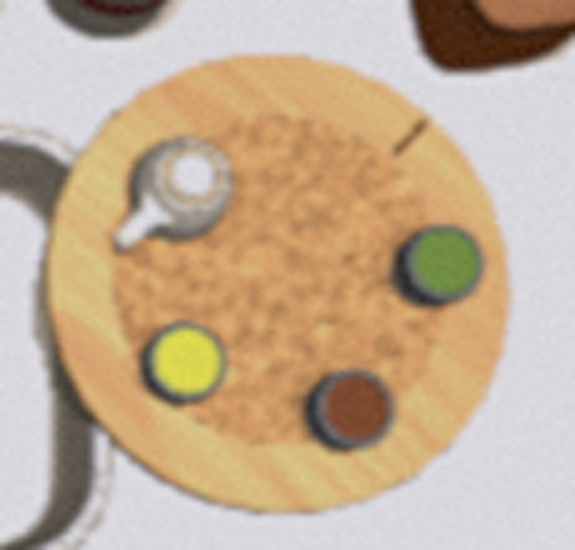

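The cabinet and turntable crops are clear. Cabinet top corners are at crop (133,75), (677,127), (92,370) and (637,415). The brown tin's window is at crop (350,408) and the disc is about (280,283).

```bash
python3 - <<'E'
from h import *
p=read_camera("top")
C=[ray(p,(140+x/6-.4,110+y/6-.4),.072) for x,y in[(133,75),(677,127),(92,370),(637,415)]]
for c in C:print(c.round(4))
for a,b in((0,1),(2,3)):
    d=C[a]-C[b];print("len",np.linalg.norm(d).round(3),"yaw of cab y minus 90deg",np.degrees(np.arctan2(-d[0],d[1])).round(2))
print("depth",np.linalg.norm(C[0]-C[2]),np.linalg.norm(C[1]-C[3]),"center",np.mean(C,0))
for z in(.15,.2,.25,.3):print("spout",z,ray(p,(322,170),z).round(3))
yaw=np.pi/2
print(shift([.42,-.05,.25],yaw),shift([.585,.3145,.13],yaw))
E
```

```text
[0.7113 0.4409 0.072 ]
[0.6936 0.1709 0.072 ]
[0.5609 0.446  0.072 ]
[0.5471 0.1817 0.072 ]
len 0.271 yaw of cab y minus 90deg -3.75
len 0.265 yaw of cab y minus 90deg -2.99
depth 0.15049167918640804 0.14690876830960142 center [0.62825844 0.30986637 0.072     ]
spout 0.15 [ 0.561 -0.038  0.15 ]
spout 0.2 [ 0.548 -0.037  0.2  ]
spout 0.25 [ 0.535 -0.037  0.25 ]
spout 0.3 [ 0.523 -0.036  0.3  ]
[[385.8, -476.6, -35.3], 0.304] [[652.3, -775.1, 84.7], 0.304]
```

```bash
python3 -m creep '[[[32,-40,-6],0.03,0],[[64,-80,-12],0.06,1],[[96,-120,-18],0.1,1],[[128,-160,-24],0.13,1],[[160,-200,-30],0.17,1],[[192,-240,-36],0.2,1],[[224,-280,-36],0.24,1],[[256,-320,-36],0.28,1],[[288,-360,-36],0.32,1],[[320,-400,-36],0.36,1],[[355,-440,-36],0.36,1],[[386,-477,-36],0.36,1]]' 20
python3 - <<'E'
from h import *
print(bot.get_obs()["joint_positions"].round(2),shift([.585,.3145,.12],np.pi/2-.059))
E
```

```text
time: 2.45
ee_pos: [0.4205, -0.0478, 0.251]
ee_rot: [1.0, -0.028, 0.001, 0.0]
wrist_force: [1.1, -0.2, -0.7]
gripper_width: 0.0005
grip_force: 0.0
[-0.24 -0.43  2.08 -0.    1.49  1.39] [[143.9, -371.0, 131.1], 0.003]
```

```bash
python3 -m creep '[[[5,-45,10],0,1],[[20,-95,30],0,1],[[40,-145,50],0,1],[[60,-195,70],0,1],[[85,-245,85],0,1],[[110,-295,95],0,1],[[130,-345,105],0,1],[[144,-371,118],0,1],[[144,-371,131],0,1],[[144,-371,131],0,1]]'
python3 - <<'E'
from h import *
print(bot.get_obs()["joint_positions"].round(2),shift([.585,.3145,.081],np.pi/2-.059))
E
```

```text
time: 3.7
ee_pos: [0.5832, 0.3116, 0.1176]
ee_rot: [1.0, -0.028, -0.002, 0.001]
wrist_force: [-0.9, -0.8, 0.4]
gripper_width: 0.0005
grip_force: 0.0
[ 0.41  0.22  1.7  -0.    1.22  2.04] [[1.7, -3.1, 36.6], 0.003]
```

```bash
python3 -m creep '[[[1,-2,20],0,1],[[1,-2,32],0,1],[[1,-2,38],0,1],[[1,-2,41],0,1],[[1,-2,43],0,1],[[1,-2,43],0,1]]'
```

```text
time: 4.45
ee_pos: [0.5862, 0.3148, 0.0771]
ee_rot: [1.0, -0.028, 0.001, -0.0]
wrist_force: [-0.7, -0.7, 2.9]
gripper_width: 0.0008
grip_force: 1.1
```

```bash
python3 -m creep '[[[0,0,1],0,1],[[0,0,2],0,1],[[0,0,-30],0,1],[[0,0,-80],0,1],[[0,0,-120],0,1],[[0,0,-150],0,1],[[0,0,-150],0,1],[[0,0,-150],0,1]]'
python3 - <<'E'
from h import *
p=read_camera("scene");mark(p,"pics/s1.png",(120,150,340,310),3.5)
E
```

```text
time: 5.45
ee_pos: [0.585, 0.3144, 0.2245]
ee_rot: [1.0, -0.028, -0.001, 0.0]
wrist_force: [0.8, 0.2, -0.2]
gripper_width: 0.0004
grip_force: 0.0
```

View pics/s1.png

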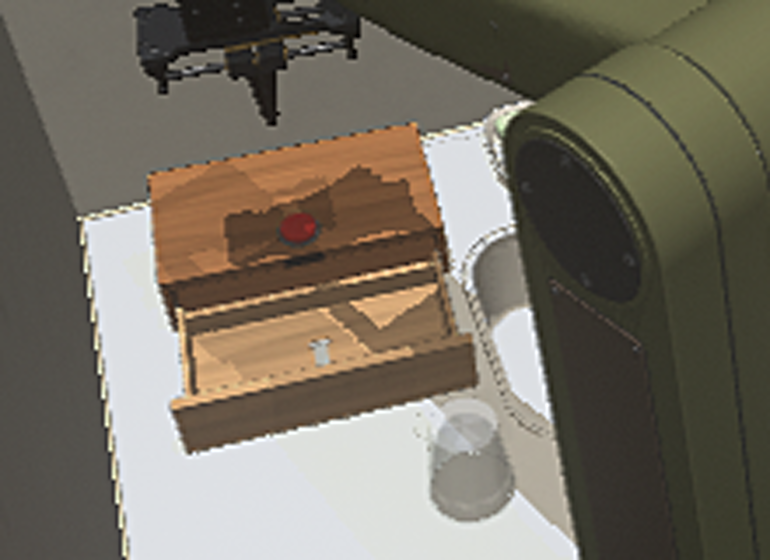

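The scene picture shows the drawer fully open and empty. Its front-top corners are at crop (170,405) and (475,340), and the glass is close to its right front.

```bash
cat > tins.py <<'E'
from h import *
p=read_camera("top");D=np.array([.486,-.324])
import sys
for n in sys.argv[1:]:
    b=[e for e in blob(p,n) if e[0]>40 and np.linalg.norm(ray(p,e[1],.071)[:2]-D)<.2]
    for e in b[:2]:
        X=ray(p,e[1],.071)[:2];d=X-D;yaw=np.arctan2(d[1],d[0])
        print(n,e[0],X.round(4),"r",np.linalg.norm(d).round(3),"radial yaw",yaw.round(2),"shift",shift([*X,.12],yaw),"tangential",shift([*X,.12],yaw+np.pi/2)[1])
E
python3 tins.py yellow brown green; python3 - <<'E'
from h import *
p=read_camera("scene")
A,B=[ray(p,(120+x/3.5-.4,150+y/3.5-.4),.071) for x,y in[(170,405),(475,340)]]
print(A,B,np.linalg.norm(A-B),np.arctan2(-(A-B)[0],(A-B)[1]));m=(A+B)/2;print(m)
c=np.array([.0,0]);y=-.059;ex=np.array([np.cos(y),np.sin(y)]);print("floor centre",m[:2]+.0695*ex,"from button",np.array([.5855,.315])-.095*ex)
t=read_camera("top");mark(t,"pics/t1.png",(140,110,300,240),5)
E
```

```text
yellow 99 [ 0.4351 -0.2588] r 0.083 radial yaw 2.23 shift [[-116.8, 580.3, 105.2], -0.719] tangential 0.851
brown 125 [ 0.4116 -0.3565] r 0.081 radial yaw -2.73 shift [[-134.7, 679.2, 105.4], 1.102] tangential -0.469
brown 61 [ 0.4258 -0.3366] r 0.061 radial yaw -2.94 shift [[-121.6, 658.5, 105.3], 1.309] tangential -0.262
green 103 [ 0.4975 -0.4101] r 0.087 radial yaw -1.44 shift [[-45.9, 727.9, 105.2], -0.189] tangential 1.382
[0.42270548 0.45892295 0.071     ] [0.40258243 0.19035587 0.071     ] 0.2693199147700338 -0.07478770924802429
[0.41264396 0.32463941 0.071     ]
floor centre [0.48202303 0.32054129] from button [0.4906653  0.32060175]
```

View pics/t1.png

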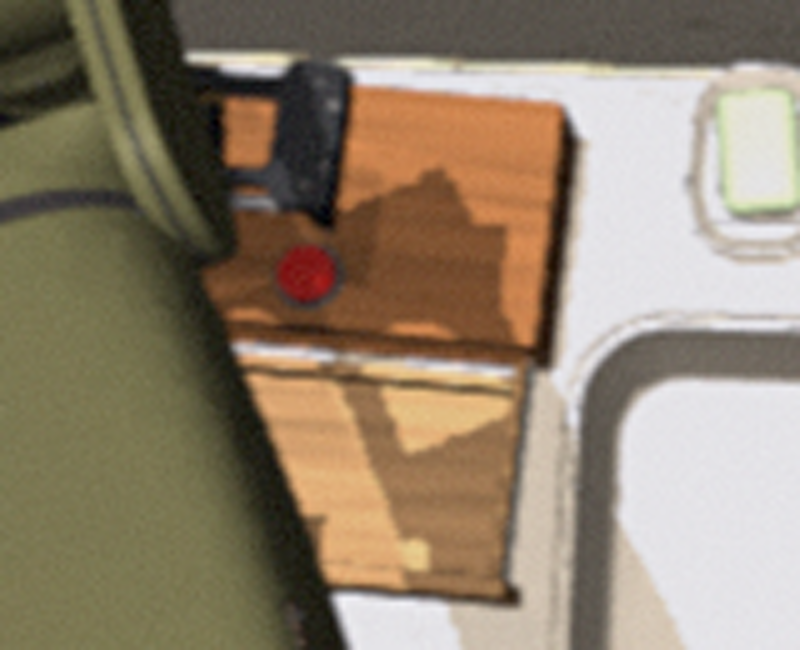

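```bash
python3 -m creep '[[[-45,30,0],0,0],[[-90,70,0],0,-0.4],[[-117,120,0],0,-0.4],[[-117,180,0],0,-0.4],[[-117,240,0],0,-0.4],[[-117,300,0],0,-0.4],[[-117,360,0],0,-0.4],[[-117,420,0],-0.12,-0.4],[[-117,480,10],-0.3,-0.4],[[-117,540,20],-0.46,-0.4],[[-117,580,50],-0.62,-0.4],[[-117,580,90],-0.72,-0.4]]'
python3 - <<'E'
from h import *
print(bot.get_obs()["joint_positions"].round(2),shift([.4351,-.2588,.039],2.23))
E
```

```text
time: 7.15
ee_pos: [0.4362, -0.2611, 0.1361]
ee_rot: [0.946, 0.325, 0.0, 0.001]
wrist_force: [0.3, 0.8, -0.2]
gripper_width: 0.0666
grip_force: 0.0
[-0.64 -0.13  2.04 -0.    1.23  0.26] [[0.5, -2.7, 97.1], 0.004]
```

```bash
python3 tins.py yellow brown green; python3 - <<'E'
from h import *
p=read_camera("scene");print(blob(p,"yellow")[:3])
for e in blob(p,"yellow")[:3]:print(ray(p,e[1],.071).round(4))
print(proj(p,[.4351,-.2588,.071]))
E
```

```text
brown 113 [ 0.4114 -0.3547] r 0.081 radial yaw -2.75 shift [[-77.0, 63.6, 8.6], -1.295] tangential 0.276
brown 44 [ 0.4716 -0.2301] r 0.095 radial yaw 1.72 shift [[47.4, 2.9, 8.8], 0.514] tangential -1.057
[(7, array([322.28571429, 142.57142857])), (5, array([311. , 142.8])), (3, array([323.        , 147.33333333]))]
[ 0.8226 -0.1992  0.071 ]
[ 0.8361 -0.1559  0.071 ]
[ 0.7937 -0.1912  0.071 ]
[[378.09048227 205.30769541]]
```

```bash
python3 -m creep '[[[0,0,20],0,-0.4],[[0,0,45],0,-0.4],[[0,0,70],0,-0.4],[[0,0,85],0,-0.4],[[0,0,95],0,-0.4],[[0,0,95],0,-0.4],[[0,0,95],0,0.6],[[0,0,95],0,0.6],[[0,0,95],0,0.6],[[0,0,95],0,0.6]]' 15
```

```text
time: 8.5
ee_pos: [0.4367, -0.2581, 0.0423]
ee_rot: [0.945, 0.326, 0.0, 0.0]
wrist_force: [-0.6, 1.3, 3.1]
gripper_width: 0.0456
grip_force: 15.0
```

```bash
python3 - <<'E'
from h import *
for t in([.437,-.258,.2],[.42,-.05,.2],[.43,.15,.2],[.491,.385,.2],[.491,.385,.023]):print(shift(t,-.06))
E
```

```text
[[0.3, 0.2, -157.7], -0.847]
[[115.1, -174.1, -157.8], -0.847]
[[246.2, -325.5, -157.9], -0.847]
[[439.0, -473.1, -158.0], -0.847]
[[438.9, -473.2, 19.0], -0.847]
```

```bash
python3 -m creep '[[[0,0,-30],0,0.6],[[0,0,-80],0,0.6],[[0,0,-130],0,0.6],[[20,-30,-158],0,0.6],[[50,-75,-158],-0.1,0.6],[[80,-120,-158],-0.25,0.6],[[115,-174,-158],-0.4,0.6],[[148,-212,-158],-0.55,0.6],[[180,-250,-158],-0.7,0.6],[[213,-288,-158],-0.85,0.6],[[246,-325,-158],-0.85,0.6],[[246,-325,-158],-0.85,0.6]]' 
python3 tins.py yellow brown green;python3 - <<'E'
from h import *
for t in([.491,.385,.2],[.491,.385,.023]):print(shift(t,-.06))
E
```

```text
time: 10.0
ee_pos: [0.4293, 0.1522, 0.1992]
ee_rot: [0.725, 0.689, -0.0, -0.0]
wrist_force: [0.7, -0.7, -1.2]
gripper_width: 0.0457
grip_force: 15.0
brown 125 [ 0.4113 -0.3568] r 0.082 radial yaw -2.73 shift [[-507.8, 9.3, 79.5], -0.467] tangential 1.103
green 102 [ 0.4976 -0.41  ] r 0.087 radial yaw -1.44 shift [[-556.2, 98.3, 79.4], 1.383] tangential -0.188
[[237.2, 48.9, -1.1], 0.006]
[[237.3, 49.1, 175.9], 0.006]
```

```bash
python3 -m creep '[[[55,12,0],0,0.6],[[110,24,0],0,0.6],[[165,35,0],0,0.6],[[215,46,0],0,0.6],[[237,49,30],0,0.6],[[237,49,70],0,0.6],[[237,49,110],0,0.6],[[237,49,145],0,0.6],[[237,49,160],0,0.6],[[237,49,168],0,0.6],[[237,49,168],0,0.6]]'
python3 - <<'E'
from h import *
for t in([.491,.385,.2],[.491,.385,.022]):print(shift(t,-.06))
E
```

```text
time: 11.42
ee_pos: [0.493, 0.3834, 0.0323]
ee_rot: [0.727, 0.686, 0.0, 0.0]
wrist_force: [-0.2, -0.7, 0.0]
gripper_width: 0.0455
grip_force: 15.0
[[1.5, -2.0, -167.7], 0.002]
[[1.4, -2.1, 10.3], 0.002]
```

```bash
python3 -m creep '[[[1,-2,5],0,0.6],[[1,-2,9],0,0.6],[[1,-2,10],0,0.6],[[1,-2,10],0,0.6]]'
```

```text
time: 11.92
ee_pos: [0.4905, 0.3849, 0.0224]
ee_rot: [0.727, 0.687, 0.0, -0.0]
wrist_force: [-2.1, -1.0, 3.0]
gripper_width: 0.0456
grip_force: 15.0
```

```bash
python3 -m creep '[[[0,0,0],0,-0.3],[[0,0,0],0,-0.3],[[0,0,0],0,-0.3],[[0,0,-15],0,-0.3],[[0,0,-50],0,-0.3],[[0,0,-100],0,-0.3],[[0,0,-150],0,-0.3],[[0,0,-180],0,-0.3],[[0,0,-180],0,-0.3]]'
python3 tins.py brown green;python3 - <<'E'
from h import *
for t in([.43,.15,.2],[.42,-.05,.2]):print(shift(t))
p=read_camera("scene");mark(p,"pics/s2.png",(120,150,340,310),3.5)
E
```

```text
time: 13.05
ee_pos: [0.4922, 0.3858, 0.2068]
ee_rot: [0.727, 0.687, 0.004, 0.001]
wrist_force: [0.3, 0.2, 0.8]
gripper_width: 0.0617
grip_force: 0.0
brown 119 [ 0.4111 -0.3555] r 0.081 radial yaw -2.74 shift [[-744.1, -37.8, 82.1], -0.455] tangential 1.116
brown 48 [ 0.4286 -0.3262] r 0.057 radial yaw -3.1 shift [[-713.9, -22.1, 82.2], -0.096] tangential 1.475
green 103 [ 0.4974 -0.4098] r 0.087 radial yaw -1.44 shift [[-793.4, 51.4, 82.2], 1.382] tangential -0.189
[[-238.2, -47.6, 3.1]]
[[-438.4, -46.1, 2.7]]
```

View pics/s2.png

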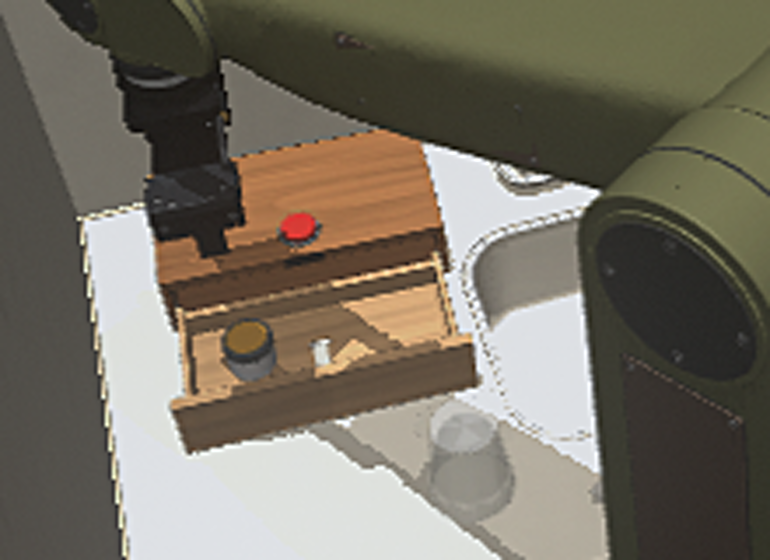

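The yellow tin stands upright in the drawer at crop (248,345). Next is brown.

```bash
python3 -m creep '[[[-50,-25,0],0,-0.4],[[-105,-50,0],0,-0.4],[[-165,-68,0],-0.1,-0.4],[[-225,-68,0],-0.2,-0.4],[[-285,-68,0],-0.3,-0.4],[[-345,-68,0],-0.4,-0.4],[[-405,-68,0],-0.46,-0.4],[[-465,-68,0],-0.46,-0.4],[[-525,-62,0],-0.46,-0.4],[[-585,-55,0],-0.46,-0.4],[[-645,-48,0],-0.46,-0.4],[[-690,-42,0],-0.46,-0.4]]'
python3 tins.py brown green
python3 - <<'E'
from h import *
print(bot.get_obs()["joint_positions"].round(2))
for z in(.2,.13,.042): print(shift([.4113,-.3566,z],-2.73))
E
```

```text
time: 14.65
ee_pos: [0.4078, -0.3035, 0.1991]
ee_rot: [0.552, 0.834, 0.0, -0.002]
wrist_force: [-0.5, 0.4, 0.9]
gripper_width: 0.0663
grip_force: 0.0
brown 258 [ 0.4488 -0.2753] r 0.061 radial yaw 2.22 shift [[13.7, 50.5, 79.0], 1.318] tangential -0.252
[-0.75 -0.18  1.97 -0.    1.35 -1.15]
[[-46.6, -16.0, -0.8], -0.012]
[[-46.6, -15.8, 69.2], -0.012]
[[-46.7, -15.5, 157.2], -0.012]
```

```bash
python3 -m creep '[[[-30,-11,0],0,-0.4],[[-48,-18,20],0,-0.4],[[-48,-18,50],0,-0.4],[[-48,-18,70],0,-0.4],[[-48,-18,70],0,-0.4],[[-48,-18,70],0,-0.4]]'
python3 - <<'E'
from h import *
print(shift([.4113,-.3566,.042],-2.73))
E
```

```text
time: 15.45
ee_pos: [0.4118, -0.3531, 0.1323]
ee_rot: [0.551, 0.834, -0.0, 0.0]
wrist_force: [0.5, 0.3, 0.1]
gripper_width: 0.0664
grip_force: 0.0
[[-3.0, -1.8, 90.3], -0.008]
```

```bash
python3 -m creep '[[[-2,-1,25],0,-0.4],[[-2,-2,55],0,-0.4],[[-2,-2,75],0,-0.4],[[-2,-2,86],0,-0.4],[[-2,-2,90],0,-0.4],[[-2,-2,90],0,-0.4],[[-2,-2,90],0,0.6],[[-2,-2,90],0,0.6],[[-2,-2,90],0,0.6],[[-2,-2,90],0,0.6]]' 15
python3 - <<'E'
from h import *
for t in([.411,-.356,.2],[.40,-.05,.2],[.43,.15,.2],[.487,.3205,.2],[.487,.3205,.023]):print(shift(t,-.06))
E
```

```text
time: 16.7
ee_pos: [0.4106, -0.356, 0.0422]
ee_rot: [0.551, 0.834, -0.0, 0.0]
wrist_force: [-0.4, 0.6, 1.8]
gripper_width: 0.0457
grip_force: 15.0
[[-0.3, 0.4, -157.8], 0.463]
[[285.5, 110.3, -158.0], 0.463]
[[457.7, 216.3, -158.1], 0.463]
[[592.2, 335.6, -158.2], 0.463]
[[592.3, 335.6, 18.8], 0.463]
```

```bash
python3 -m creep '[[[0,0,-30],0,0.6],[[0,0,-80],0,0.6],[[10,4,-130],0,0.6],[[55,20,-158],0,0.6],[[110,42,-158],0.08,0.6],[[168,64,-158],0.16,0.6],[[226,87,-158],0.24,0.6],[[285,110,-158],0.32,0.6],[[335,140,-158],0.4,0.6],[[385,170,-158],0.46,0.6],[[420,193,-158],0.46,0.6],[[458,216,-158],0.46,0.6]]' 
python3 tins.py green brown;python3 - <<'E'
from h import *
for t in([.487,.3205,.2],[.487,.3205,.023]):print(shift(t,-.06))
E
```

```text
time: 18.2
ee_pos: [0.4292, 0.152, 0.1995]
ee_rot: [0.727, 0.687, -0.0, 0.0]
wrist_force: [-0.1, 0.0, -0.7]
gripper_width: 0.0455
grip_force: 15.0
green 102 [ 0.4974 -0.41  ] r 0.087 radial yaw -1.44 shift [[-561.6, 98.3, 77.3], 1.386] tangential -0.185
brown 41 [ 0.4354 -0.2427] r 0.096 radial yaw 2.13 shift [[-397.9, 27.5, 78.0], 0.961] tangential -0.61
[[167.5, 48.7, 0.1], 0.006]
[[166.8, 48.8, 177.1], 0.006]
```

```bash
python3 -m creep '[[[55,16,0],0,0.6],[[110,32,0],0,0.6],[[150,46,0],0,0.6],[[167,49,30],0,0.6],[[167,49,75],0,0.6],[[167,49,120],0,0.6],[[167,49,150],0,0.6],[[167,49,164],0,0.6],[[167,49,170],0,0.6],[[167,49,175],0,0.6],[[167,49,177],0,0.6],[[167,49,177],0,0.6]]'
```

```text
time: 19.75
ee_pos: [0.4883, 0.3145, 0.0234]
ee_rot: [0.727, 0.687, 0.001, 0.0]
wrist_force: [0.3, -0.6, -0.5]
gripper_width: 0.0458
grip_force: 15.0
```

```bash
python3 -m creep '[[[0,0,1],0,0.6],[[0,0,1],0,-0.3],[[0,0,1],0,-0.3],[[0,0,1],0,-0.3],[[0,0,-15],0,-0.3],[[0,0,-50],0,-0.3],[[0,0,-100],0,-0.3],[[0,0,-150],0,-0.3],[[0,0,-180],0,-0.3],[[0,0,-180],0,-0.3],[[0,0,-180],0,-0.3]]'
python3 tins.py green;python3 - <<'E'
from h import *
print(bot.get_obs()["joint_positions"].round(2))
for t in([.40,.15,.2],[.40,-.10,.2],[.45,-.3,.2],[.4974,-.4099,.2]):print(shift(t,-1.44))
p=read_camera("scene");mark(p,"pics/s3.png",(120,150,340,310),3.5)
E
```

```text
time: 21.12
ee_pos: [0.4872, 0.3139, 0.2012]
ee_rot: [0.727, 0.687, -0.001, -0.0]
wrist_force: [-0.5, 0.3, -0.7]
gripper_width: 0.0622
grip_force: 0.0
green 103 [ 0.4976 -0.4098] r 0.087 radial yaw -1.44 shift [[-721.7, 52.2, 81.6], 1.379] tangential -0.192
[ 0.48 -0.02  1.82  0.    1.34  0.54]
[[-168.4, -77.4, 1.0], 1.383]
[[-418.0, -63.2, 1.4], 1.383]
[[-614.9, -1.9, 1.5], 1.383]
[[-721.9, 51.7, 1.6], 1.383]
```

View pics/s3.png

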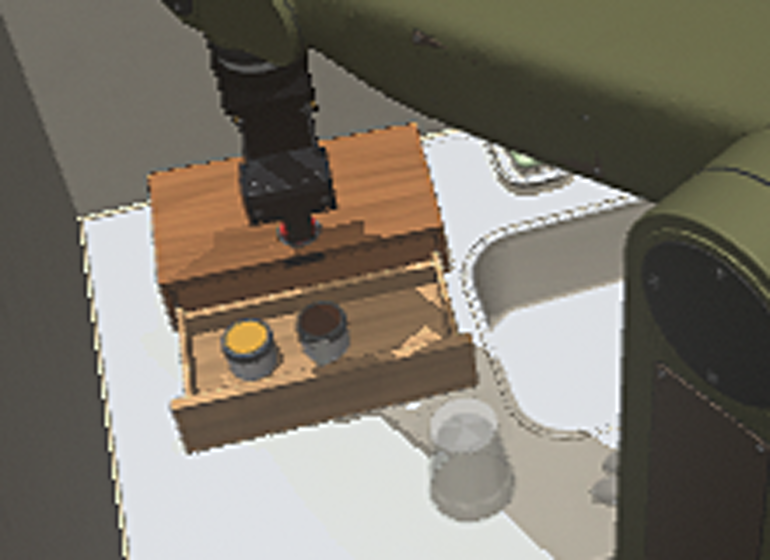

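Both tins stand in the drawer, yellow at crop (248,340) and brown at (322,325). Next is green.

```bash
python3 -m creep '[[[-50,-35,0],0.1,-0.4],[[-105,-65,0],0.22,-0.4],[[-165,-77,0],0.36,-0.4],[[-225,-75,0],0.5,-0.4],[[-287,-72,0],0.64,-0.4],[[-349,-69,0],0.78,-0.4],[[-411,-64,0],0.92,-0.4],[[-470,-47,0],1.06,-0.4],[[-530,-28,0],1.18,-0.4],[[-590,-9,0],1.28,-0.4],[[-645,13,0],1.38,-0.4],[[-700,40,0],1.38,-0.4]]'
python3 -m creep '[[[1,24,10],0,-0.4],[[1,25,30],0,-0.4],[[1,25,60],0,-0.4],[[1,25,70],0,-0.4],[[1,25,70],0,-0.4]]'
python3 - <<'E'
from h import *
print(shift([.4975,-.4098,.042],-1.44))
E
```

```text
time: 22.72
ee_pos: [0.4875, -0.3885, 0.2005]
ee_rot: [0.998, 0.066, -0.001, -0.001]
wrist_force: [1.0, 0.9, 0.9]
gripper_width: 0.0665
grip_force: 0.0
time: 23.35
ee_pos: [0.4915, -0.41, 0.131]
ee_rot: [0.998, 0.067, -0.001, -0.001]
wrist_force: [-0.1, 1.0, 0.4]
gripper_width: 0.0665
grip_force: 0.0
[[6.1, 0.9, 89.0], 0.004]
```

```bash
python3 -m creep '[[[5,0,25],0,-0.4],[[6,0,50],0,-0.4],[[6,0,65],0,-0.4],[[6,0,65],0,-0.4]]'
python3 - <<'E'
from h import *
print(shift([.4975,-.4098,.042],-1.44))
p=read_camera("top");mark(p,"pics/t4.png",(340,140,500,270),5,proj(p,[.4975,-.4098,.071]))
E
```

```text
time: 23.85
ee_pos: [0.4979, -0.4101, 0.0671]
ee_rot: [0.998, 0.067, -0.0, -0.001]
wrist_force: [-0.2, -0.5, 0.0]
gripper_width: 0.0664
grip_force: 0.0
[[-0.3, -0.3, 25.1], 0.003]
```

View pics/t4.png

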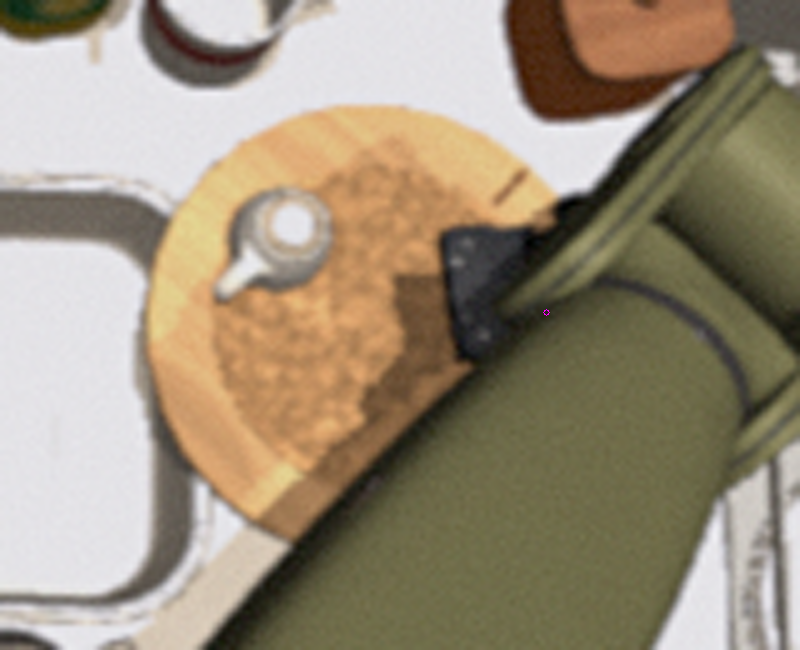

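The disc hasn't turned: its tick is still upper right at crop (510,187) and the cup is in place. The arm hides the green tin.

```bash
python3 -m creep '[[[0,0,12],0,-0.4],[[0,0,20],0,-0.4],[[0,0,25],0,-0.4],[[0,0,25],0,-0.4],[[0,0,25],0,0.6],[[0,0,25],0,0.6],[[0,0,25],0,0.6],[[0,0,25],0,0.6]]' 15
python3 - <<'E'
from h import *
for t in([.497,-.41,.2],[.42,-.2,.2],[.40,-.05,.2],[.43,.15,.2],[.483,.255,.2],[.483,.255,.023]):print(shift(t,-.06))
E
```

```text
time: 24.9
ee_pos: [0.4984, -0.4108, 0.0431]
ee_rot: [0.998, 0.067, 0.0, 0.0]
wrist_force: [-0.9, -0.4, 2.1]
gripper_width: 0.0458
grip_force: 15.0
[[-1.2, -0.9, -156.9], -1.377]
[[-49.5, -219.3, -157.0], -1.377]
[[-49.3, -370.6, -157.1], -1.377]
[[7.1, -564.9, -157.1], -1.377]
[[73.6, -661.8, -157.1], -1.377]
[[73.6, -661.9, 19.9], -1.377]
```

```bash
python3 -m creep '[[[0,0,-30],0,0.6],[[0,0,-80],0,0.6],[[-5,-20,-130],0,0.6],[[-15,-65,-157],-0.1,0.6],[[-28,-120,-157],-0.25,0.6],[[-40,-175,-157],-0.4,0.6],[[-50,-230,-157],-0.55,0.6],[[-50,-290,-157],-0.7,0.6],[[-50,-350,-157],-0.85,0.6],[[-42,-410,-157],-1.0,0.6],[[-25,-465,-157],-1.15,0.6],[[-8,-515,-157],-1.3,0.6]]'
python3 -m creep '[[[30,16,0],-0.07,0.6],[[50,25,0],-0.07,0.6],[[50,25,0],-0.07,0.6]]'
python3 - <<'E'
from h import *
for t in([.483,.253,.2],[.483,.253,.022]):print(shift(t,-.06))
E
```

```text
time: 26.4
ee_pos: [0.4213, 0.1006, 0.1998]
ee_rot: [0.752, 0.659, 0.0, 0.0]
wrist_force: [0.9, -0.6, -0.3]
gripper_width: 0.0456
grip_force: 15.0
time: 26.78
ee_pos: [0.4531, 0.1455, 0.1992]
ee_rot: [0.73, 0.684, -0.0, -0.0]
wrist_force: [-0.2, -0.2, -0.9]
gripper_width: 0.0462
grip_force: 15.0
[[109.2, 22.8, -0.8], -0.005]
[[109.2, 23.0, 177.2], -0.005]
```

```bash
python3 -m creep '[[[50,10,0],0,0.6],[[95,20,0],0,0.6],[[108,23,20],0,0.6],[[108,23,65],0,0.6],[[108,23,110],0,0.6],[[108,23,145],0,0.6],[[108,23,163],0,0.6],[[108,23,172],0,0.6],[[108,23,177],0,0.6],[[108,23,177],0,0.6],[[108,23,177],0,0.6]]'
```

```text
time: 28.15
ee_pos: [0.4841, 0.2513, 0.0238]
ee_rot: [0.73, 0.683, 0.001, 0.0]
wrist_force: [0.3, 0.2, -1.0]
gripper_width: 0.0458
grip_force: 15.0
```

```bash
python3 -m creep '[[[0,0,1],0,0.6],[[0,0,1],0,-0.3],[[0,0,1],0,-0.3],[[0,0,1],0,-0.3],[[0,0,-15],0,-0.3],[[0,0,-50],0,-0.3],[[0,0,-100],0,-0.3],[[0,0,-150],0,-0.3],[[0,0,-150],0.15,0.5],[[0,0,-150],0.3,1],[[0,0,-150],0.45,1],[[0,0,-150],0.6,1]]'
python3 - <<'E'
from h import *
for t in([.37,.3275,.17],[.37,.3275,.045]):print(shift(t,np.pi/2-.06))
p=read_camera("scene");mark(p,"pics/s4.png",(120,150,340,310),3.5)
p=read_camera("top");mark(p,"pics/t5.png",(140,110,500,290),2.2)
E
```

```text
time: 29.65
ee_pos: [0.4835, 0.251, 0.174]
ee_rot: [0.901, 0.434, 0.001, 0.0]
wrist_force: [0.2, -0.0, -0.5]
gripper_width: 0.027
grip_force: 0.0
[[-10.8, -136.4, 3.9], 0.959]
[[-11.0, -136.5, 128.9], 0.959]
```

View pics/s4.png

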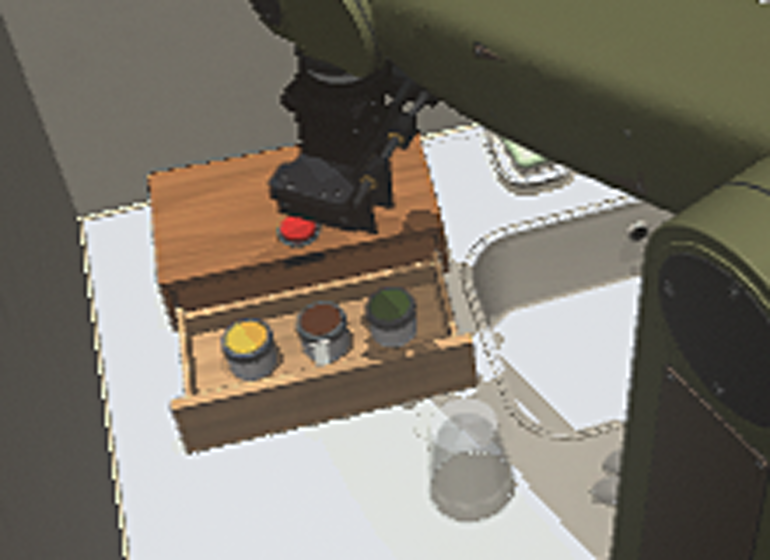

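View pics/t5.png

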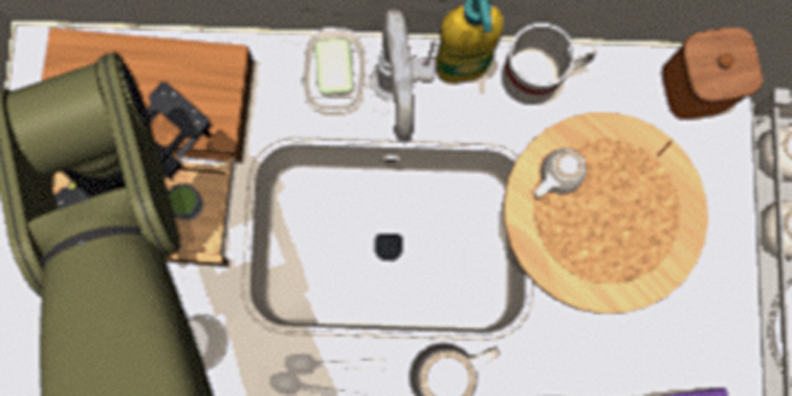

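All three tins stand in the drawer. The turntable holds only the cup, still upright, and the glass hasn't moved. Now I'll push the drawer shut.

```bash
python3 -m creep '[[[-2,-30,0],0.16,1],[[-5,-60,0],0.32,1],[[-8,-90,0],0.48,1],[[-11,-120,0],0.64,1],[[-11,-137,0],0.8,1],[[-11,-137,0],0.96,1],[[-11,-137,40],0.96,1],[[-11,-137,80],0.96,1],[[-11,-137,110],0.96,1],[[-11,-137,125],0.96,1],[[-11,-137,125],0.96,1]]' 30
python3 - <<'E'
from h import *
print(bot.get_obs()["joint_positions"].round(2))
m=np.array([.415,.3245]);e=np.array([np.cos(.06),-np.sin(.06)])
for k in(-.02,.06,.135,.14):print(k,shift([*(m+k*e),.045],np.pi/2-.06))
E
```

```text
time: 31.12
ee_pos: [0.3685, 0.3268, 0.0473]
ee_rot: [1.0, -0.028, -0.001, 0.0]
wrist_force: [0.1, 0.0, -0.3]
gripper_width: 0.0006
grip_force: 0.0
[ 0.62 -0.05  2.13  0.    1.06  2.24]
-0.02 [[26.5, -0.4, 2.3], 0.005]
0.06 [[106.5, 0.0, 2.2], 0.005]
0.135 [[181.5, 0.4, 2.1], 0.005]
0.14 [[186.5, 0.4, 2.1], 0.005]
```

```bash
python3 -m creep '[[[10,0,2],0,1],[[18,0,2],0,1],[[24,0,2],0,1],[[30,0,2],0,1],[[36,0,2],0,1],[[43,0,2],0,1],[[51,0,2],0,1],[[60,0,2],0,1],[[70,0,2],0,1],[[80,0,2],0,1],[[90,0,2],0,1],[[100,0,2],0,1]]'
```

```text
time: 32.62
ee_pos: [0.4694, 0.3214, 0.0457]
ee_rot: [1.0, -0.028, -0.0, 0.0]
wrist_force: [-5.1, 0.4, 3.3]
gripper_width: 0.0005
grip_force: 2.5
```

```bash
python3 -m creep '[[[10,0,0],0,1],[[20,0,0],0,1],[[30,0,0],0,1],[[40,0,0],0,1],[[48,0,0],0,1],[[54,0,0],0,1],[[58,0,0],0,1],[[60,0,0],0,1],[[60,0,0],0,1]]'
python3 - <<'E'
from h import *
p=read_camera("scene");mark(p,"pics/s5.png",(120,150,340,310),3.5)
E
```

```text
time: 33.75
ee_pos: [0.5291, 0.3179, 0.0455]
ee_rot: [1.0, -0.028, 0.0, 0.0]
wrist_force: [-3.8, 0.5, 1.7]
gripper_width: 0.0004
grip_force: 1.5
```

View pics/s5.png

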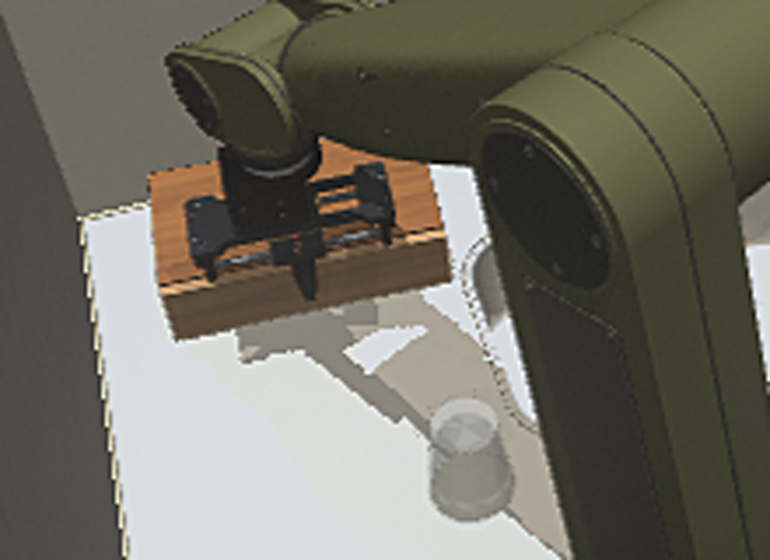

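The drawer is nearly shut, but the force is still only the spring's 4 N. I'll push further in small steps.

```bash
python3 -m creep '[[[3,0,0],0,1],[[6,0,0],0,1],[[9,0,0],0,1],[[11,0,0],0,1],[[11,0,0],0,1]]'
```

```text
time: 34.42
ee_pos: [0.5342, 0.3175, 0.0455]
ee_rot: [1.0, -0.028, -0.007, 0.001]
wrist_force: [-22.9, -1.2, 15.5]
gripper_width: 0.0005
grip_force: 11.5
```

```bash
python3 -m creep '[[[2,0,0],0,1],[[4,0,0],0,1],[[5,0,0],0,1],[[5,0,0],0,1]]'
```

```text
time: 34.92
ee_pos: [0.5342, 0.3175, 0.0456]
ee_rot: [1.0, -0.028, -0.013, 0.002]
wrist_force: [-39.3, -1.6, 26.2]
gripper_width: 0.0004
grip_force: 19.5
```

At the stop: it hasn't moved further, with 39 N on the tool. I'll back off gently and check.

```bash
python3 -m creep '[[[-6,0,0],0,1],[[-12,0,0],0,1],[[-30,0,0],0,1],[[-60,0,0],0,1],[[-80,0,0],0,1],[[-90,0,-30],0,1],[[-90,0,-80],0,1],[[-90,0,-130],0,1],[[-90,50,-140],0,1],[[-90,100,-140],0,1],[[-90,150,-140],0,1],[[-90,150,-140],0,1]]'
python3 - <<'E'
from h import *
p=read_camera("scene");t=read_camera("top")
a=np.vstack([cv2.resize(p["image"][150:310,120:340],(550,300)) if 0 else cv2.resize(p["image"][150:310,120:340],None,fx=2,fy=1.75),cv2.resize(t["image"][110:290,140:500],(440,220))])
cv2.imwrite("pics/end.png",a[:,:,::-1])
E
```

```text
time: 36.42
ee_pos: [0.4464, 0.1703, 0.1859]
ee_rot: [1.0, -0.03, 0.001, -0.0]
wrist_force: [0.0, 0.8, 0.8]
gripper_width: 0.0003
grip_force: 0.0
```

View pics/end.png

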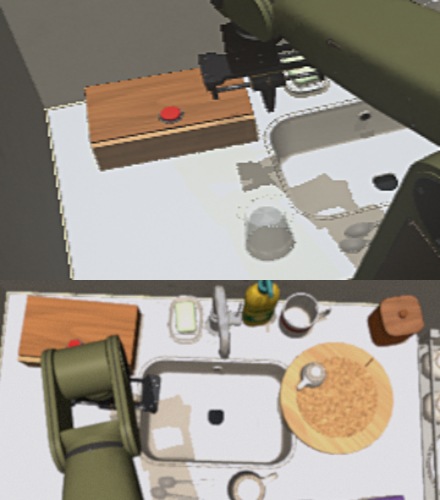

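The drawer has stayed shut, with its front flush at (175,150). The cup stands on the disc, the glass is in place and the robot is clear.

```bash
python3 -c "
from rig import *
print(close_job())"
```

```text
the job is handed in; nothing more can be done
None
```

I handed the job in: the drawer sprang fully open, the three tins present (yellow, brown, green; no red one in the scene) stood upright in it before I pushed it shut, and it stayed shut; the cup and glass look undisturbed, but no verdict came back.

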